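# Find the tight spot of a length-stop rail, back off and clamp

### The job

The sliding length stop on the measuring rail binds somewhere along its travel. Slide it gently from left to right, pushing the little pointer ahead of it, until you clearly feel it bind - press it firmly on the spot for a moment but do not force it - then back it off about 25 mm from the pointer, which stays behind as the mark, and press the stop's clamp lever fully down. Do not touch the pointer itself, and leave the tape measure, the small carton and the glue stick where they are.

Things in the scene. Friction and masses are not known exactly. Their poses are not given: they have to be found in the camera images.
- rail: Aluminium measuring rail fixed on the bench: 64 mm wide (x), 30 high, 540 long (y), turned up to 0.2 rad. Origin: centre of its underside; y along it to the left (seen from the robot), x away from the robot, z up. Hidden in its groove is a tight spot whose place differs from case to case: the stop first touches it 140 to 270 mm right of the left end of its travel.
- stop: Grey stop astride the rail, 80 mm wide, 130 long, top at z = 55 mm. Origin: its middle, bench level; axes as the rail's. Slides only along the rail, y = +150 to -180 mm; starts in the left 50 mm. Free sliding takes 2 N; it stays where left, clamped or not. The tight spot adds 1.5 N per mm: felt at 3 N or more (5 N at the hand) for 0.2 s; over 18 N does damage. Let go there, it springs back.
- stop_grip (a point): Point to grip on the stop's upright black fin: 15 mm below its top. The fin is 14 mm thick (rail x), 36 mm long (rail y), stands from z = 55 to z = 101 mm, with its middle 15 mm right of the stop's origin. Best pinched across its 14 mm thickness from above. Axes as the rail's.
- stop_front (a point): Centre of the stop's right end face (the one that meets the pointer), z = 45 mm, 65 mm right of the stop's origin. Axes as the rail's.
- pointer: Small dark steel drag pointer astride the rail: foot 60 x 12 mm, upright tab 18 mm wide, 8 thick, up to z = 66 mm. Starts 5 to 90 mm right of the stop's front, short of the tight spot. The stop pushes it along (0.4 N); it stays where the stop leaves it. Origin: below its left face, bench level; axes as the rail's. Not to be touched by the robot.
- pointer_face (a point): Centre of the pointer's left face, z = 45 mm; its distance along the rail from stop_front is the gap between stop and pointer. Axes as the rail's.
- clamp (a joint): Angle of the clamp lever on the stop: 0 = open, standing 0.75 rad (43 degrees) above level; 0.75 = fully down, level. It is stiff (0.06 N m) and stays where it is left. Starts at 0 to 0.1.
- clamp_hinge (a point): Hinge of the clamp lever (axis along the rail), on the stop: 24 mm beyond the rail's middle line, 50 mm left of the stop's origin, z = 64 mm. The steel lever, 18 mm wide (rail y), 7 thick, 69 long, rises from it towards the robot; pressed straight down 20 to 30 mm before the hinge it swings down level, its upper side then at z = 68 mm (black end pad 69 mm).
- clamp_pad (a point): Middle of the lever's black end pad, 60 mm from the hinge; when open about 44 mm on the robot's side of the hinge and 41 mm above it, when down 60 mm on the robot's side of the hinge and level with it.
- tape_measure: Yellow tape measure, 42 x 76 x 67 mm, standing in front of the rail; loose bystander. Origin: centre of its underside.
- small_box: Small taped brown carton, 103 x 77 x 57 mm, behind the rail; loose bystander. Origin: centre of its underside.
- glue_stick: Glue stick with green cap, 27 mm across and 88 mm high, upright in front of the rail; loose bystander. Origin: centre of its underside.

How it is judged:
On the way, in this order (a step that is already met when the one before it is completed fails the run):
1. the stop has been slid onto the tight spot and pressed there with at least 3 N (contact force between stop and rail above 3 N), for 0.2 s.
2. the stop has been backed off so that it stands 15 to 35 mm from the pointer (y of pointer_face in the frame of stop_front between -0.035 and -0.015 m), for 0.2 s.
3. the clamp lever has been pressed fully down (over 0.67 rad) (value of joint clamp above 0.67 rad), for 0.2 s.
At the end, for the whole second after the job is handed in: The stop stands at rest 15 to 35 mm left of the pointer that marks the tight spot, and its clamp lever is fully down (over 0.67 of 0.75 rad) (all of step 2 and value of joint clamp above 0.67 rad and linear speed of each of stop, pointer below 0.005 m/s); the robot touches nothing.
It fails at once if the stop is forced against the tight spot with more than 18 N (contact force between stop and rail above 18 N).
It fails at once if the robot touches the pointer (contact force between any of the fingers, the arm and pointer above 0.3 N).
It fails at once if the tape measure is moved by more than 25 mm (distance of tape_measure from where it was at the start of the episode above 0.025 m).
It fails at once if the small carton is moved by more than 25 mm (distance of small_box from where it was at the start of the episode above 0.025 m).
It fails at once if the glue stick is moved by more than 25 mm (distance of glue_stick from where it was at the start of the episode above 0.025 m).
It also fails if it takes over 51 s, if anything falls off the work surface, if the arm or the gripper's body presses on something with over 40 N, if the wrist force passes 120 N, or if a joint passes its speed limit or range.

### The arm

A 6-joint arm with a two-finger parallel gripper is mounted at the origin on a cart in front of the work surface, level with it; the furniture and walls round the work are solid. World frame = base frame: x ahead of the robot, y to its left, z up, the work surface at z = 0. Lengths are in m, angles in rad, forces in N, time in s.
With the tool pointing down it reaches from about 0.15 to 0.775 m from the base axis. Payload 6.1 kg.
Tool frame: the origin (TCP) lies midway between the tips of the shut fingers; the grasp point (between the pads) lies 19 mm behind it; z points along the fingers, y is the line along which they close (so a half turn about z gives the same grasp; the last joint's range is limited). The gripper opens to 85 mm and grips with 20 to 120 N. Pads are 22 mm wide; open, the fingers measure 114 mm over their backs; the gripper's body (76 mm by 85 mm) begins 54 mm behind the grasp point. The pads swing forward as they close: fully open they stand 13 mm farther back than shut.
Start: joints at [1.128, 0.126, -0.04, 1.405, 0, 1.571], TCP at [0.225, 0.474, 0.206] pointing down, gripper open.
Joint ranges: [-2.72, 2.72], [-0.95, 1.95], [-1.27, 1.35], [-1.78, 2.02], [-1.46, 1.47], [-3.14, 3.14]. Speed limits (rad/s): [2.39, 2.39, 3.01, 3.14, 3.14, 3.14].

### API

Orientations are given as a 3x3 rotation matrix whose columns are the frame's x, y, z axes.
In Python, from bench import manip gives the robot as it stands. The module is installed in compiled form; this text tells all that it offers.
- The arm moves only by the shell command python3 -m creep 'ROWS' [FORCE]. ROWS is a JSON object of lists of equal length, an entry for each row: "turn": the turn, a rotation vector about the tool's x, y, z in rad, a list of three; "translation": the shift along the tool's x, y, z in m, a list of three; "fingers": the opening, from 0 (shut) to 1 (fully open). A call has 1 to 10 rows; each row is the pose to reach, as a shift and turn from the pose commanded when the call began, along the tool's axes at that moment; what a row does not reach only later rows make up. A row lasts 1/12 s, in which the tool goes at most 41.7 mm and 7.16 degrees, less where a joint would pass 70% of its speed; a pose out of reach is approached as far as the arm can. A call with a gripper value outside its range is refused whole. The fingers move at their own pace and stop on an object; FORCE is the grip in N (left out, the last holds). Time passes only in rows, so rows that repeat a pose let the fingers close. It gives the time, the measured TCP pose, the force, the opening and the grip force at its end, in the units of the state.
- manip.state(): the state, without advancing time (a new reading comes with each control period).
- manip.get_image(name): name is "scene" or "top" or "wrist"; returns a dict with "pixels" (384x512x3 uint8, blue, green, red), "fx", "fy", "cx", "cy" (pixels), "pose" (4x4, takes a point from camera to world coordinates); the wrist camera has in their place "mount" (4x4, takes a point from camera to tool coordinates, whose origin is the TCP and whose axes are the flange's). Camera axes: x right, y up, looking along -z (the intrinsics and any distortion apply to the point x, -y, -z); pixel columns grow to the right and rows downward; lengths in m; the calibration is good to about 2 mm. A picture is of the moment at which its call begins: read the wrist's pose just before it. There is no depth.
- manip.close_job(): hands the job in; it is judged then, once.
The state is a dict: "clock": time; "joints": joint angles; "joint_velocities": joint speeds; "joint_efforts": joint torques, N m; "ee_pos": TCP position; "orientation": TCP orientation; "force": force on the tool from outside, world axes, zero at the start; "wrist_torque": the same for the moment, N m; "grip_width": finger opening in m; "grasp_force": force on a finger pad.
Only numpy, scipy, OpenCV 4.12 (cv2) and the standard library are available. Lean on these libraries where they do the work, as an engineer would, in place of code of your own. Each camera call takes 0.05 s, during which the arm holds its last target. There are 200 camera calls.

## Working session

There is one attempt and no reset: what is moved stays moved. The work goes in short steps, Python scripts to look and compute and a shell command to move; the robot and the scene stay as the last step left them, time stands still between calls to the robot, and variables do not carry over. Pictures are saved under pics/ and viewed, at most 10 in all, crops included, and the job is handed in when it is done.

```bash
mkdir -p pics
python3 - <<'E'
from bench import manip
import cv2,numpy as np
s=manip.state();print({k:np.round(v,3).tolist() for k,v in s.items()})
for n in ["scene","top"]:
    d=manip.get_image(n);cv2.imwrite(f"pics/{n}0.png",d["pixels"])
    print(n,d["fx"],d["fy"],d["cx"],d["cy"],np.round(d["pose"],4).tolist(),[k for k in d])
d=manip.get_image("wrist");print(d["mount"],d["fx"],[k for k in d])
E
```

```text
{'clock': 0.0, 'joints': [1.128, 0.126, -0.041, 1.405, -0.0, 1.571], 'joint_velocities': [0.001, 0.002, -0.0, 0.001, 0.001, -0.002], 'joint_efforts': [-0.0, -43.592, 35.292, 0.017, 0.0, -0.0], 'ee_pos': [0.225, 0.474, 0.205], 'orientation': [[-0.904, 0.428, -0.001], [0.428, 0.904, -0.001], [-0.0, -0.002, -1.0]], 'force': [-0.145, 0.29, -0.27], 'wrist_torque': [0.001, -0.013, 0.041], 'grasp_force': 0.0, 'grip_width': 0.085}
scene 495.21593503013816 495.21593503013816 249.85321261326658 191.7058460468382 [[0.8706, 0.2689, -0.4121, 0.1446], [-0.4915, 0.5142, -0.7029, -0.5595], [0.0229, 0.8145, 0.5798, 0.6284], [0.0, 0.0, 0.0, 1.0]] ['pixels', 'fx', 'fy', 'cx', 'cy', 'pose']
top 424.7447944013918 424.7447944013918 251.15361168626106 186.23979716334608 [[-0.0033, 0.991, -0.1339, 0.4195], [-0.9997, 0.0002, 0.0258, 0.0902], [0.0256, 0.134, 0.9907, 0.9474], [0.0, 0.0, 0.0, 1.0]] ['pixels', 'fx', 'fy', 'cx', 'cy', 'pose']
[[ 2.26742729e-04  9.56205430e-01  2.92696301e-01  7.44677783e-02]
 [ 9.99999972e-01 -2.34397808e-04 -8.91800208e-06 -1.40294502e-04]
 [ 6.00799293e-05  2.92696295e-01 -9.56205457e-01 -1.67665665e-01]
 [ 0.00000000e+00  0.00000000e+00  0.00000000e+00  1.00000000e+00]] 311.19681649912104 ['pixels', 'fx', 'fy', 'cx', 'cy', 'mount']
```

View pics/scene0.png

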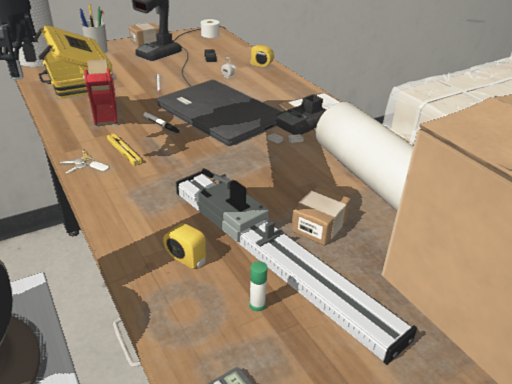

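View pics/top0.png

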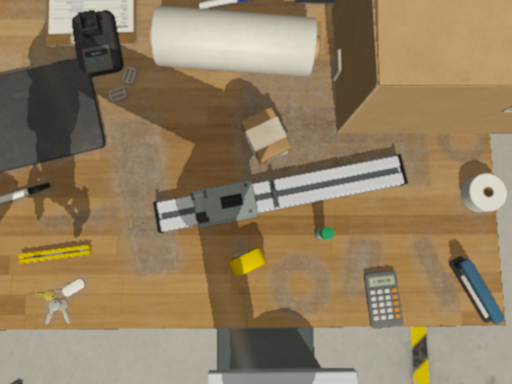

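The scene shows the stop around (225,200) with its fin at (237,192), the pointer at about (268,232), the tape at (185,245) and the glue stick at (258,287). In the top view the fin is at (232,201), the pointer at about (263,193), and the rail ends are near (157,217) and (405,170). I'll zoom in next.

Run:
```python
import cv2,numpy as np
a=cv2.imread("pics/top0.png")[160:240,150:290];b=cv2.imread("pics/scene0.png")[160:260,170:300]
a=cv2.resize(a,None,fx=5,fy=5,interpolation=cv2.INTER_CUBIC)[:, :700]
b=cv2.resize(b,None,fx=5,fy=5,interpolation=cv2.INTER_CUBIC)
cv2.imwrite("pics/za.png",a);cv2.imwrite("pics/zb.png",b)
```

```text
(no output)
```

View pics/za.png

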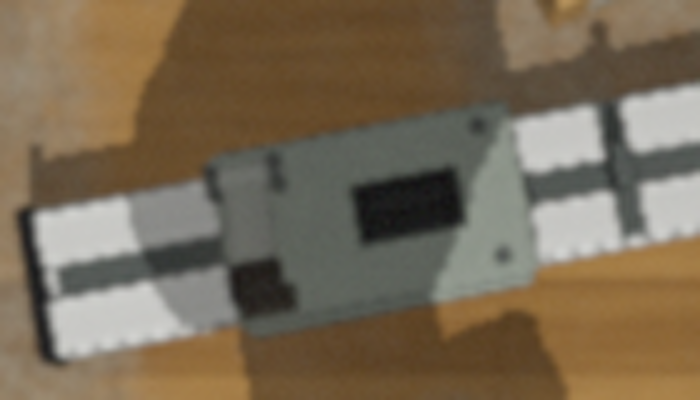

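View pics/zb.png

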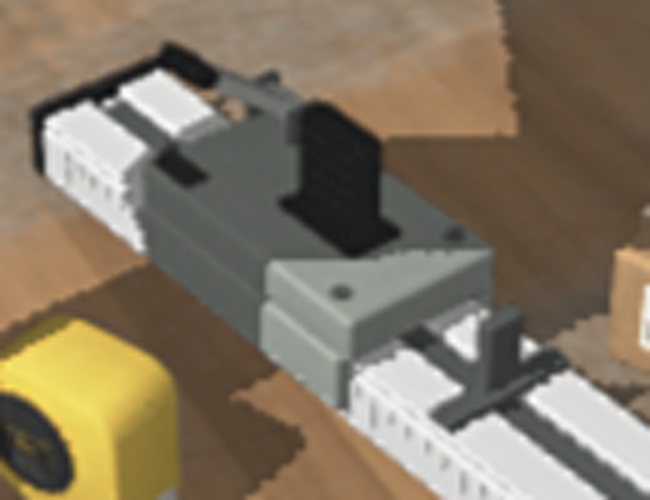

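Crop za (5x, origin 150,160) shows the stop top with corners (208,158), (500,105), (537,280) and (245,333), the fin at about (409,206), the lever pad at (262,287) and the pointer at (620,170). Crop zb (5x, origin 170,160) shows the fin top at about (341,128), the stop's right-end top corners at (490,250) and (352,325), and the pointer tab top at (502,315).

```bash
cat > h.py <<'E'
from bench import manip
import numpy as np
def ray(d,p,T=None):
    T=np.array(d["pose"] if T is None else T)
    r=T[:3,:3]@np.array([(p[0]-d["cx"])/d["fx"],-(p[1]-d["cy"])/d["fy"],-1]);return T[:3,3],r
def onz(d,p,z,T=None):
    c,r=ray(d,p,T);return c+r*(z-c[2])/r[2]
def tri(a,b):
    (c1,r1),(c2,r2)=a,b
    s=np.linalg.lstsq(np.c_[r1,-r2],c2-c1,rcond=None)[0]
    p,q=c1+r1*s[0],c2+r2*s[1];return (p+q)/2,np.linalg.norm(p-q)
def proj(d,P,T=None):
    T=np.array(d["pose"] if T is None else T);q=T[:3,:3].T@(np.array(P)-T[:3,3])
    return np.array([d["cx"]-d["fx"]*q[0]/q[2],d["cy"]+d["fy"]*q[1]/q[2]])
def wristT(d,s):
    T=np.eye(4);T[:3,:3]=s["orientation"];T[:3,3]=s["ee_pos"];return T@np.array(d["mount"])
E
python3 - <<'E'
from h import *
t=manip.get_image("top");s=manip.get_image("scene")
np.set_printoptions(precision=4,suppress=True)
A=lambda U,V:((U+.5)/5-.5+150,(V+.5)/5-.5+160)
B=lambda U,V:((U+.5)/5-.5+170,(V+.5)/5-.5+160)
c=[onz(t,A(*p),.055) for p in [(208,158),(500,105),(537,280),(245,333)]]
for p in c: print(p)
for a,b in [((500,105),(490,250)),((537,280),(352,325)),((409,206),(341,128)),((620,170),(502,315))]: print("tri",tri(ray(t,A(*a)),ray(s,B(*b))))
ctr=np.mean(c,0);d=(c[0]-c[1]+c[3]-c[2]);e=(c[0]-c[3]+c[1]-c[2])
print(ctr,np.linalg.norm(d)/2,np.linalg.norm(e)/2,np.arctan2(-d[0],d[1]),np.arctan2(e[1],e[0]))
L=np.array([onz(t,p,.03) for p in [A(30,210),A(52,360)]]).mean(0);R=np.array([onz(t,p,.03) for p in [(402,155),(406,183)]]).mean(0)
print("rail",L,R,np.linalg.norm(L-R),np.arctan2(-(L-R)[0],(L-R)[1]))
yaw=np.arctan2(-(L-R)[0],(L-R)[1]);u=np.array([-np.sin(yaw),np.cos(yaw),0])
for P in [ctr*[1,1,0]]:
  print("stop y in rail",(P-(L+R)/2)@u)
  g=P-u*.015
  for z in(.055,.101): print("fin",g,proj(t,g+[0,0,z]),proj(s,g+[0,0,z]), A(409,206),B(341,128))
E
```

```text
[0.5296 0.1935 0.055 ]
[0.5522 0.0702 0.055 ]
[0.4779 0.0549 0.055 ]
[0.456 0.177 0.055]
tri (array([0.553 , 0.0699, 0.0542]), np.float64(0.0014192616879442651))
tri (array([0.481 , 0.0534, 0.0565]), np.float64(0.007054255891271834))
tri (array([0.5063, 0.1068, 0.1029]), np.float64(0.0042936300796723986))
tri (array([0.5249, 0.0195, 0.0689]), np.float64(0.004728039084046952))
[0.5039 0.1239 0.055 ] 0.12471265502873448 0.07568474562867002 0.17976836491012407 0.21228430023599437
rail [0.4779 0.2671 0.03  ] [ 0.5822 -0.2721  0.03  ] 0.5492180221656433 0.1911891832541249
stop y in rail 0.12909972686280927
fin [0.5068 0.1092 0.    ] [231.1842 201.9354] [236.0989 205.1257] (231.4, 200.8) (237.8, 185.2)
fin [0.5068 0.1092 0.    ] [230.7016 199.6965] [236.2656 185.4552] (231.4, 200.8) (237.8, 185.2)
```

```bash
python3 -m creep '{"translation":[[-0.02,-0.01,0],[-0.06,-0.03,0.01],[-0.1,-0.05,0.015],[-0.14,-0.07,0.02],[-0.18,-0.09,0.025],[-0.215,-0.11,0.03],[-0.25,-0.128,0.03],[-0.285,-0.146,0.03],[-0.32,-0.163,0.03],[-0.35,-0.179,0.03]],"turn":[[0,0,0.05],[0,0,0.15],[0,0,0.25],[0,0,0.35],[0,0,0.45],[0,0,0.55],[0,0,0.65],[0,0,0.75],[0,0,0.85],[0,0,0.937]],"fingers":[1,1,1,1,1,1,1,1,1,1]}' 40
python3 - <<'E'
from h import *
s=manip.state();R=np.array(s["orientation"]);print(np.round(R,4).tolist(),s["ee_pos"])
y=.19;d=np.array([.507,.108,.175])-s["ee_pos"];print(R.T@d, R.T@[np.cos(y),np.sin(y),0])
E
```

```text
clock: 1.08
ee_pos: [0.4655, 0.1606, 0.1761]
orientation: [[-0.185, 0.983, 0.0], [0.983, 0.185, 0.0], [0.0, 0.0, -1.0]]
force: [0.2, 0.6, -0.7]
grip_width: 0.0856
grasp_force: 0.0
[[-0.1847, 0.9828, 0.0004], [0.9828, 0.1847, 0.0001], [0.0001, 0.0004, -1.0]] [0.46548304 0.16062064 0.17613915]
[-0.05938363  0.031083    0.00114847] [4.23078768e-03 9.99990965e-01 4.13911253e-04]
```

```bash
python3 -m creep '{"translation":[[-0.03,0.015,0],[-0.059,0.031,0],[-0.059,0.031,0],[-0.059,0.031,0]],"turn":[[0,0,0],[0,0,0],[0,0,0],[0,0,0]],"fingers":[1,1,1,1]}'
python3 - <<'E'
from h import *
import cv2
s=manip.state();d=manip.get_image("wrist");T=wristT(d,s)
print(s["ee_pos"]);cv2.imwrite("pics/w1.png",d["pixels"])
g=np.array([.507,.108,0])
for z in (.055,.086,.101):print(z,proj(d,g+[0,0,z],T))
E
```

```text
clock: 1.42
ee_pos: [0.5067, 0.1092, 0.1756]
orientation: [[-0.187, 0.982, -0.001], [0.982, 0.187, 0.0], [0.0, -0.001, -1.0]]
force: [-0.6, 0.4, -0.4]
grip_width: 0.0852
grasp_force: 0.0
[0.50672416 0.1092064  0.17560958]
0.055 [258.38253195 178.29212152]
0.086 [258.37126987 187.42368817]
0.101 [258.36487596 192.60802605]
```

View pics/w1.png

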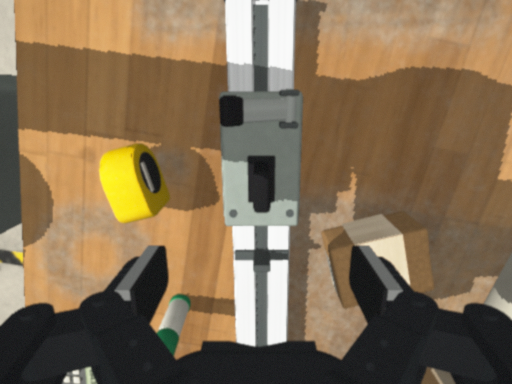

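The wrist view shows the fin's top centred at about (261.5,190), where I predicted (258.4,192.6). The tape's right edge is at (168,190), and the pointer at (262,255).

Run:
```python
from h import *
s=manip.state();d=manip.get_image("wrist");T=wristT(d,s);R=np.array(s["orientation"]);p=np.array(s["ee_pos"])
t=manip.get_image("top")
np.set_printoptions(precision=4,suppress=True)
f=lambda P:(R.T@(P-p))
print("fin",f(onz(d,(261.5,190),.101,T)),"stopmid",f(onz(d,(260.5,92),.055,T)),f(onz(d,(260.5,226),.055,T)))
print("fin tri",tri(ray(d,(261.5,190),T),ray(t,(231.4,200.2))))
print("ptr tab",f(onz(d,(262,252),.066,T)),"tape",f(onz(d,(168,185),.06,T)),"glue",f(onz(t,(327,233),.088)),"pad",f(onz(d,(231,110),.1,T)))
print("rail top L",f(onz(d,(260,2),.03,T)),"R",f(onz(d,(262,342),.03,T)))
```

```text
fin [0.0009 0.0027 0.0747] stopmid [0.0774 0.002  0.1208] [-0.0508  0.0023  0.1207]
fin tri (array([0.5082, 0.1079, 0.088 ]), np.float64(0.0021844612492274255))
ptr tab [-0.0739  0.0038  0.1097] tape [-0.0066 -0.0854  0.1158] glue [-0.1796 -0.1012  0.0878] pad [ 0.064  -0.0206  0.0758]
rail top L [0.1539 0.0016 0.1458] R [-0.217   0.0047  0.1457]
```

```bash
python3 -m creep '{"translation":[[0,0.0025,0.02],[0,0.0025,0.05],[0,0.0025,0.08],[0,0.0025,0.1],[0,0.0025,0.108],[0,0.0025,0.108],[0,0.0025,0.108],[0,0.0025,0.108],[0,0.0025,0.108],[0,0.0025,0.108]],"turn":[[0,0,0],[0,0,0],[0,0,0],[0,0,0],[0,0,0],[0,0,0],[0,0,0],[0,0,0],[0,0,0],[0,0,0]],"fingers":[1,1,1,1,1,0,0,0,0,0]}' 40
```

```text
clock: 2.4
ee_pos: [0.5095, 0.1114, 0.0695]
orientation: [[-0.19, 0.982, 0.002], [0.982, 0.19, 0.001], [0.0, 0.002, -1.0]]
force: [0.1, -1.1, -0.3]
grip_width: 0.0256
grasp_force: 0.0
```

```bash
python3 -m creep '{"translation":[[0,0,0],[0,0,0],[0,0,0],[0,0,0]],"turn":[[0,0,0],[0,0,0],[0,0,0],[0,0,0]],"fingers":[0,0,0,0]}' 40
```

```text
clock: 2.73
ee_pos: [0.5088, 0.1112, 0.0693]
orientation: [[-0.19, 0.982, 0.001], [0.982, 0.19, 0.0], [0.0, 0.001, -1.0]]
force: [-1.6, -0.6, 5.7]
grip_width: 0.0123
grasp_force: 39.3
```

```bash
python3 -m creep '{"translation":[[-0.004,0,0],[-0.01,0,0],[-0.018,0,0],[-0.026,0,0],[-0.034,0,0],[-0.042,0,0],[-0.05,0,0],[-0.057,0,0],[-0.06,0,0],[-0.06,0,0]],"turn":[[0,0,0],[0,0,0],[0,0,0],[0,0,0],[0,0,0],[0,0,0],[0,0,0],[0,0,0],[0,0,0],[0,0,0]],"fingers":[0,0,0,0,0,0,0,0,0,0]}' 40
```

```text
clock: 3.57
ee_pos: [0.5205, 0.0517, 0.0693]
orientation: [[-0.189, 0.982, 0.001], [0.982, 0.189, 0.0], [-0.0, 0.001, -1.0]]
force: [-1.6, -1.0, 5.4]
grip_width: 0.0128
grasp_force: 39.3
```

```bash
python3 -m creep '{"translation":[[-0.004,0,0],[-0.01,0,0],[-0.017,0,0],[-0.024,0,0],[-0.031,0,0],[-0.037,0,0],[-0.042,0,0],[-0.045,0,0]],"turn":[[0,0,0],[0,0,0],[0,0,0],[0,0,0],[0,0,0],[0,0,0],[0,0,0],[0,0,0]],"fingers":[0,0,0,0,0,0,0,0]}' 40
```

```text
clock: 4.23
ee_pos: [0.529, 0.0081, 0.0693]
orientation: [[-0.19, 0.982, 0.001], [0.982, 0.19, 0.001], [0.001, 0.002, -1.0]]
force: [-1.4, 1.8, 5.3]
grip_width: 0.0127
grasp_force: 39.3
```

```bash
python3 -m creep '{"translation":[[-0.002,0,0],[-0.004,0,0],[-0.006,0,0],[-0.007,0,0],[-0.007,0,0]],"turn":[[0,0,0],[0,0,0],[0,0,0],[0,0,0],[0,0,0]],"fingers":[0,0,0,0,0]}' 40
```

```text
clock: 4.65
ee_pos: [0.5303, 0.0013, 0.0693]
orientation: [[-0.19, 0.982, 0.002], [0.982, 0.19, 0.001], [0.001, 0.002, -1.0]]
force: [-1.3, 0.5, 6.0]
grip_width: 0.0123
grasp_force: 39.3
```

```bash
python3 -m creep '{"translation":[[-0.002,0,0],[-0.004,0,0],[-0.006,0,0],[-0.007,0,0],[-0.007,0,0]],"turn":[[0,0,0],[0,0,0],[0,0,0],[0,0,0],[0,0,0]],"fingers":[0,0,0,0,0]}' 40
```

```text
clock: 5.07
ee_pos: [0.5317, -0.0056, 0.0693]
orientation: [[-0.19, 0.982, 0.002], [0.982, 0.19, 0.001], [0.001, 0.002, -1.0]]
force: [-1.6, 1.2, 4.5]
grip_width: 0.0127
grasp_force: 39.3
```

```bash
python3 -m creep '{"translation":[[-0.002,0,0],[-0.004,0,0],[-0.005,0,0],[-0.005,0,0]],"turn":[[0,0,0],[0,0,0],[0,0,0],[0,0,0]],"fingers":[0,0,0,0]}' 40
```

```text
clock: 5.4
ee_pos: [0.5327, -0.0105, 0.0693]
orientation: [[-0.19, 0.982, 0.002], [0.982, 0.19, 0.001], [0.001, 0.002, -1.0]]
force: [-1.6, 0.3, 4.8]
grip_width: 0.0127
grasp_force: 39.3
```

```bash
python3 -m creep '{"translation":[[-0.002,0,0],[-0.004,0,0],[-0.006,0,0],[-0.007,0,0],[-0.007,0,0]],"turn":[[0,0,0],[0,0,0],[0,0,0],[0,0,0],[0,0,0]],"fingers":[0,0,0,0,0]}' 40
```

```text
clock: 5.82
ee_pos: [0.534, -0.0174, 0.0693]
orientation: [[-0.19, 0.982, 0.002], [0.982, 0.19, 0.001], [0.001, 0.002, -1.0]]
force: [-1.4, 2.2, 4.6]
grip_width: 0.0124
grasp_force: 39.3
```

```bash
python3 -m creep '{"translation":[[-0.002,0,0],[-0.004,0,0],[-0.006,0,0],[-0.007,0,0],[-0.007,0,0]],"turn":[[0,0,0],[0,0,0],[0,0,0],[0,0,0],[0,0,0]],"fingers":[0,0,0,0,0]}' 40
```

```text
clock: 6.23
ee_pos: [0.5354, -0.0243, 0.0693]
orientation: [[-0.19, 0.982, 0.002], [0.982, 0.19, 0.001], [0.0, 0.002, -1.0]]
force: [-2.1, 1.2, 5.3]
grip_width: 0.0122
grasp_force: 39.3
```

```bash
python3 -m creep '{"translation":[[-0.002,0,0],[-0.004,0,0],[-0.006,0,0],[-0.007,0,0],[-0.007,0,0]],"turn":[[0,0,0],[0,0,0],[0,0,0],[0,0,0],[0,0,0]],"fingers":[0,0,0,0,0]}' 40
```

```text
clock: 6.65
ee_pos: [0.5367, -0.0312, 0.0693]
orientation: [[-0.19, 0.982, 0.002], [0.982, 0.19, 0.001], [0.0, 0.002, -1.0]]
force: [-1.2, 2.2, 4.7]
grip_width: 0.0126
grasp_force: 39.3
```

```bash
python3 -m creep '{"translation":[[-0.002,0,0],[-0.004,0,0],[-0.006,0,0],[-0.007,0,0],[-0.007,0,0]],"turn":[[0,0,0],[0,0,0],[0,0,0],[0,0,0],[0,0,0]],"fingers":[0,0,0,0,0]}' 40
```

```text
clock: 7.07
ee_pos: [0.5381, -0.038, 0.0693]
orientation: [[-0.19, 0.982, 0.002], [0.982, 0.19, 0.001], [0.0, 0.002, -1.0]]
force: [-0.7, 1.2, 4.9]
grip_width: 0.0126
grasp_force: 39.3
```

```bash
python3 -m creep '{"translation":[[-0.002,0,0],[-0.004,0,0],[-0.006,0,0],[-0.007,0,0],[-0.007,0,0]],"turn":[[0,0,0],[0,0,0],[0,0,0],[0,0,0],[0,0,0]],"fingers":[0,0,0,0,0]}' 40
```

```text
clock: 7.48
ee_pos: [0.5394, -0.0449, 0.0693]
orientation: [[-0.19, 0.982, 0.002], [0.982, 0.19, 0.001], [0.0, 0.002, -1.0]]
force: [-0.6, 2.2, 5.0]
grip_width: 0.0128
grasp_force: 39.3
```

```bash
python3 -m creep '{"translation":[[-0.002,0,0],[-0.004,0,0],[-0.006,0,0],[-0.007,0,0],[-0.007,0,0]],"turn":[[0,0,0],[0,0,0],[0,0,0],[0,0,0],[0,0,0]],"fingers":[0,0,0,0,0]}' 40
```

```text
clock: 7.9
ee_pos: [0.5408, -0.0518, 0.0693]
orientation: [[-0.19, 0.982, 0.002], [0.982, 0.19, 0.001], [0.0, 0.002, -1.0]]
force: [-0.6, 1.2, 5.2]
grip_width: 0.0128
grasp_force: 39.3
```

```bash
python3 -m creep '{"translation":[[-0.002,0,0],[-0.004,0,0],[-0.006,0,0],[-0.007,0,0],[-0.007,0,0]],"turn":[[0,0,0],[0,0,0],[0,0,0],[0,0,0],[0,0,0]],"fingers":[0,0,0,0,0]}' 40
```

```text
clock: 8.32
ee_pos: [0.5421, -0.0587, 0.0693]
orientation: [[-0.19, 0.982, 0.002], [0.982, 0.19, 0.001], [0.0, 0.002, -1.0]]
force: [-1.4, 0.6, 4.7]
grip_width: 0.0125
grasp_force: 39.3
```

```bash
python3 -m creep '{"translation":[[-0.002,0,0],[-0.004,0,0],[-0.006,0,0],[-0.007,0,0],[-0.007,0,0]],"turn":[[0,0,0],[0,0,0],[0,0,0],[0,0,0],[0,0,0]],"fingers":[0,0,0,0,0]}' 40
```

```text
clock: 8.73
ee_pos: [0.5435, -0.0656, 0.0693]
orientation: [[-0.19, 0.982, 0.002], [0.982, 0.19, 0.001], [0.0, 0.002, -1.0]]
force: [-1.5, 1.3, 6.2]
grip_width: 0.0128
grasp_force: 39.3
```

```bash
python3 -m creep '{"translation":[[-0.002,0,0],[-0.004,0,0],[-0.006,0,0],[-0.007,0,0],[-0.007,0,0]],"turn":[[0,0,0],[0,0,0],[0,0,0],[0,0,0],[0,0,0]],"fingers":[0,0,0,0,0]}' 40
```

```text
clock: 9.15
ee_pos: [0.5448, -0.0725, 0.0693]
orientation: [[-0.19, 0.982, 0.002], [0.982, 0.19, 0.001], [0.0, 0.002, -1.0]]
force: [-0.6, 2.0, 4.2]
grip_width: 0.0128
grasp_force: 39.3
```

```bash
python3 -m creep '{"translation":[[-0.002,0,0],[-0.004,0,0],[-0.006,0,0],[-0.007,0,0],[-0.007,0,0]],"turn":[[0,0,0],[0,0,0],[0,0,0],[0,0,0],[0,0,0]],"fingers":[0,0,0,0,0]}' 40
```

```text
clock: 9.57
ee_pos: [0.5462, -0.0794, 0.0693]
orientation: [[-0.19, 0.982, 0.002], [0.982, 0.19, 0.001], [0.0, 0.002, -1.0]]
force: [0.1, 1.8, 5.9]
grip_width: 0.0122
grasp_force: 39.3
```

```bash
python3 -m creep '{"translation":[[-0.002,0,0],[-0.004,0,0],[-0.006,0,0],[-0.007,0,0],[-0.007,0,0]],"turn":[[0,0,0],[0,0,0],[0,0,0],[0,0,0],[0,0,0]],"fingers":[0,0,0,0,0]}' 40
```

```text
clock: 9.98
ee_pos: [0.5472, -0.0847, 0.0693]
orientation: [[-0.191, 0.982, 0.002], [0.982, 0.191, 0.004], [0.003, 0.002, -1.0]]
force: [-1.2, 7.4, 6.4]
grip_width: 0.0126
grasp_force: 39.4
```

The force has jumped to 7.4 N, so this is the bind. I'll press 1.5 mm more and hold.

```bash
python3 -m creep '{"translation":[[-0.0008,0,0],[-0.0015,0,0],[-0.0015,0,0],[-0.0015,0,0],[-0.0015,0,0],[-0.0015,0,0],[-0.0015,0,0]],"turn":[[0,0,0],[0,0,0],[0,0,0],[0,0,0],[0,0,0],[0,0,0],[0,0,0]],"fingers":[0,0,0,0,0,0,0]}' 40
```

```text
clock: 10.57
ee_pos: [0.5474, -0.0855, 0.0693]
orientation: [[-0.191, 0.982, 0.001], [0.982, 0.191, 0.005], [0.004, 0.002, -1.0]]
force: [-2.1, 8.7, 7.1]
grip_width: 0.0124
grasp_force: 39.5
```

```bash
python3 -m creep '{"translation":[[0.004,0,0],[0.008,0,0],[0.012,0,0],[0.016,0,0],[0.02,0,0],[0.024,0,0],[0.027,0,0],[0.0275,0,0],[0.0275,0,0],[0.0275,0,0]],"turn":[[0,0,0],[0,0,0],[0,0,0],[0,0,0],[0,0,0],[0,0,0],[0,0,0],[0,0,0],[0,0,0],[0,0,0]],"fingers":[0,0,0,0,0,0,0,0,0,0]}' 40
```

```text
clock: 11.4
ee_pos: [0.5426, -0.0611, 0.0693]
orientation: [[-0.19, 0.982, 0.002], [0.982, 0.19, -0.001], [-0.001, 0.002, -1.0]]
force: [0.2, -1.2, 5.8]
grip_width: 0.0126
grasp_force: 39.4
```

```bash
python3 -m creep '{"translation":[[0,0,0],[0,0,0],[0,0,0],[0,0,-0.01],[0,0,-0.03],[0,0,-0.06],[0,0,-0.09],[0,0,-0.11],[0,0,-0.11],[0,0,-0.11]],"turn":[[0,0,0],[0,0,0],[0,0,0],[0,0,0],[0,0,0],[0,0,0],[0,0,0],[0,0,0],[0,0,0],[0,0,0]],"fingers":[0.5,0.5,0.5,0.5,0.5,0.5,0.5,0.5,0.5,0.5]}' 40
python3 - <<'E'
from h import *
import cv2
s=manip.state();d=manip.get_image("wrist");T=wristT(d,s)
print(s["ee_pos"]);cv2.imwrite("pics/w2.png",d["pixels"])
E
```

```text
clock: 12.23
ee_pos: [0.5427, -0.0608, 0.1798]
orientation: [[-0.19, 0.982, 0.003], [0.982, 0.19, -0.0], [-0.001, 0.003, -1.0]]
force: [0.6, -1.0, 0.2]
grip_width: 0.0423
grasp_force: 0.0
[ 0.54266707 -0.0608307   0.17979143]
```

View pics/w2.png

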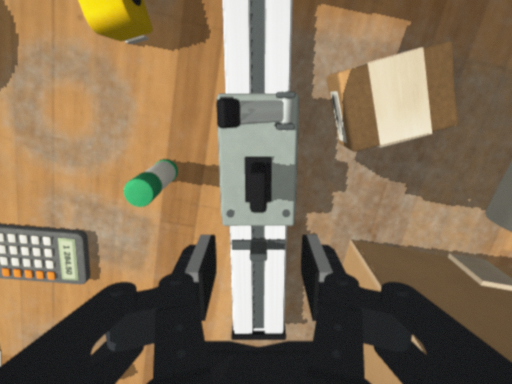

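The wrist view shows the stop's front edge at row 226, the pointer's left edge at about row 239, the lever pad at (230,112), and the glue stick and carton undisturbed.

Run:
```python
from h import *
import cv2
s=manip.state();d=manip.get_image("wrist");T=wristT(d,s);R=np.array(s["orientation"]);p=np.array(s["ee_pos"])
t=manip.get_image("top")
np.set_printoptions(precision=4,suppress=True)
f=lambda P:(R.T@(P-p))
print("front",f(onz(d,(258,226),.055,T)),"back",f(onz(d,(257.5,93),.055,T)),"ptr foot z.034",f(onz(d,(258,239),.034,T)))
print("pad",f(onz(d,(229,111),.107,T)),"hinge",f(onz(d,(291,110),.064,T)),"fin",f(onz(d,(258.5,187),.101,T)))
a=cv2.resize(t["pixels"][150:220,210:340],None,fx=5,fy=5,interpolation=cv2.INTER_CUBIC)
b=cv2.resize(d["pixels"][80:270,190:320],None,fx=3,fy=3,interpolation=cv2.INTER_CUBIC)[:580]
b=b[:,:]; o=np.zeros((600,800,3),np.uint8);o[:350,:650]=a;cv2.imwrite("pics/t2.png",o[:350,:650]);cv2.imwrite("pics/w2z.png",b)
```

```text
front [-0.0519 -0.0002  0.1233] back [ 0.0766 -0.0007  0.1233] ptr foot z.034 [-0.0765 -0.0002  0.1443]
pad [ 0.0634 -0.0218  0.0713] hinge [0.0623 0.0288 0.1143] fin [0.0027 0.0002 0.0773]
```

View pics/w2z.png

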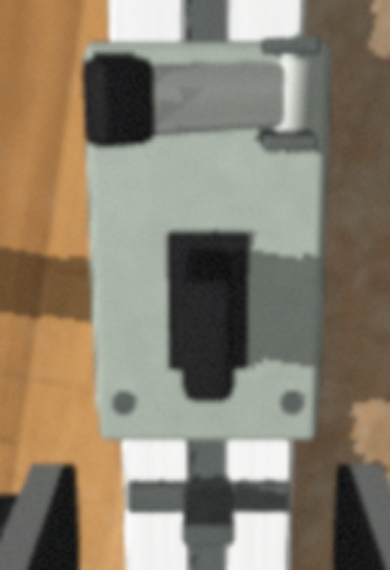

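The gap measures about 24.6 mm, so I'll shut the fingers, move over the lever and press it.

```bash
python3 -m creep '{"translation":[[0.02,0,0],[0.05,0,0],[0.063,-0.001,0],[0.063,-0.001,0],[0.063,-0.001,0],[0.063,-0.001,0],[0.063,-0.001,0.02],[0.063,-0.001,0.04],[0.063,-0.001,0.06],[0.063,-0.001,0.07]],"turn":[[0,0,0],[0,0,0],[0,0,0],[0,0,0],[0,0,0],[0,0,0],[0,0,0],[0,0,0],[0,0,0],[0,0,0]],"fingers":[0,0,0,0,0,0,0,0,0,0]}' 40
```

```text
clock: 13.22
ee_pos: [0.5278, -0.0001, 0.1056]
orientation: [[-0.189, 0.982, -0.003], [0.982, 0.189, -0.0], [0.0, -0.003, -1.0]]
force: [0.4, 0.5, -1.0]
grip_width: 0.0001
grasp_force: 0.0
```

```bash
python3 -m creep '{"translation":[[0,0,0.005],[0,0,0.01],[0,0,0.015],[0,0,0.02],[0,0,0.025],[0,0,0.03],[0,0,0.035],[0,0,0.039],[0,0,0.042],[0,0,0.042]],"turn":[[0,0,0],[0,0,0],[0,0,0],[0,0,0],[0,0,0],[0,0,0],[0,0,0],[0,0,0],[0,0,0],[0,0,0]],"fingers":[0,0,0,0,0,0,0,0,0,0]}' 40
```

```text
clock: 14.05
ee_pos: [0.5287, 0.001, 0.0656]
orientation: [[-0.19, 0.982, -0.001], [0.982, 0.19, -0.0], [0.0, -0.001, -1.0]]
force: [0.5, 0.6, -0.3]
grip_width: -0.0005
grasp_force: 0.0
```

```bash
python3 -m creep '{"translation":[[0,0,0.0015],[0,0,0.003],[0,0,0.004],[0,0,0.004],[0,0,0.004]],"turn":[[0,0,0],[0,0,0],[0,0,0],[0,0,0],[0,0,0]],"fingers":[0,0,0,0,0]}' 40
```

```text
clock: 14.47
ee_pos: [0.5289, 0.0009, 0.0621]
orientation: [[-0.19, 0.982, 0.0], [0.982, 0.19, -0.0], [-0.0, 0.0, -1.0]]
force: [1.1, -1.0, 0.6]
grip_width: 0.0001
grasp_force: 0.3
```

Run:
```python
from h import *
import cv2
s=manip.state();d=manip.get_image("wrist");c=manip.get_image("scene")
u=proj(c,s["ee_pos"]);print(u,s["force"]);x,y=map(int,u)
a=cv2.resize(c["pixels"][y-50:y+50,x-60:x+60],None,fx=4,fy=4,interpolation=cv2.INTER_CUBIC)
b=cv2.resize(d["pixels"][130:,150:370],(318,400),fx=0,fy=0,interpolation=cv2.INTER_CUBIC)
cv2.imwrite("pics/c3.png",np.hstack([a,b]))
```

```text
[275.85069675 230.8930517 ] [ 1.09900596 -1.02247426  0.59684554]
```

View pics/c3.png

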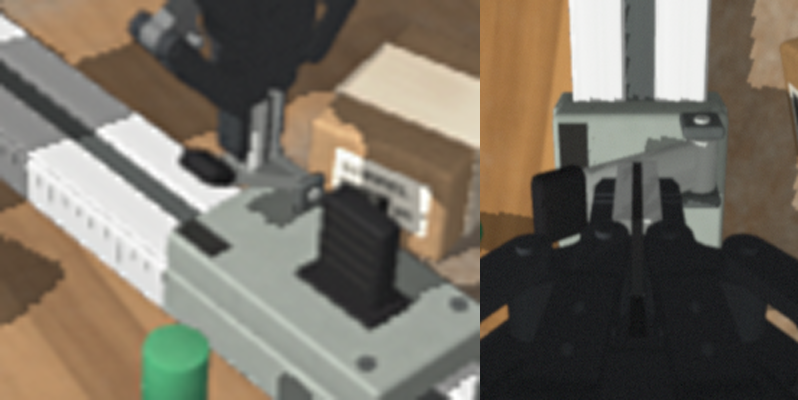

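The picture shows the lever partly down, and its edge hides the fingertips, so they may be beside it. I'll check where the stop is relative to the tool.

Run:
```python
from h import *
s=manip.state();d=manip.get_image("wrist");T=wristT(d,s);R=np.array(s["orientation"]);p=np.array(s["ee_pos"]);c=manip.get_image("scene")
np.set_printoptions(precision=4,suppress=True)
f=lambda P:(R.T@(P-p)); W=lambda U,V:(150+U/1.445-480/1.445,130+V/1.575)
print("stop back edge",f(onz(d,W(640,101),.055,T)),"hinge ear L top",f(onz(d,W(703,120),.068,T)),"hinge ear R",f(onz(d,W(690,200),.068,T)),"TCP px",proj(d,p,T))
C=lambda U,V:((c["cx"]*0+215+U/4),180+V/4)
for n,q,z in [("pad end",(205,165),.09),("front far corner",(478,300),.055),("near left corner",(170,240),.055),("fin base right",(372,322),.055)]:
  P=onz(c,C(*q),z);print(n,P,f(P))
P=p+R@np.array([-.065,0,0]);P[2]=.101;print("expected fin top in crop",(proj(c,P)-[215,180])*4)
print(d["pixels"].shape)
```

```text
stop back edge [0.0189 0.0015 0.0072] hinge ear L top [ 0.016   0.0254 -0.0058] hinge ear R [-0.0154  0.0216 -0.0058] TCP px [258.2415 228.5638]
pad end [0.509  0.0032 0.09  ] [ 0.006  -0.0191 -0.0278]
front far corner [ 0.5885 -0.093   0.055 ] [-0.1036  0.0407  0.0072]
near left corner [0.492 0.002 0.055] [ 0.008  -0.036   0.0071]
fin base right [ 0.5407 -0.0829  0.055 ] [-0.0845 -0.0043  0.0072]
expected fin top in crop [355.3716 210.2697]
(384, 512, 3)
```

Run:
```python
from h import *
s=manip.state();d=manip.get_image("wrist");T=wristT(d,s);R=np.array(s["orientation"]);p=np.array(s["ee_pos"]);c=manip.get_image("scene")
np.set_printoptions(precision=4,suppress=True)
f=lambda P:(R.T@(P-p)); W=lambda U,V:(150+(U-480)/1.445,130+V/1.575); C=lambda U,V:(215+U/4,180+V/4)
for n,w,q in [("pad",(562,203),(205,166)),("tip",(637,167),(262,168))]:
  P,e=tri(ray(d,W(*w),T),ray(c,C(*q)));print(n,P,e,f(P))
hx=.026
for a in (0,.1,.2,.3,.4,.5,.6,.75):
  P=p+R@np.array([0,hx-.06*np.cos(a),0]);P[2]=.064+.06*np.sin(a)
  u=proj(d,P,T);v=proj(c,P);print(a,(u-[150,130])*[1.445,1.575]+[480,0],(v-[215,180])*4)
```

```text
pad [ 0.5045 -0.0042  0.0965] 0.0004984501125376385 [-0.0004 -0.0249 -0.0343]
tip [0.5328 0.0017 0.0789] 0.009259294275993176 [ 0.0001  0.0039 -0.0167]
0 [551.6115 157.2956] [186.2614 231.8809]
0.1 [549.6057 164.2335] [187.2856 221.0803]
0.2 [549.0821 171.5656] [189.3466 209.7412]
0.3 [550.2011 179.2443] [192.4318 197.9868]
0.4 [553.1205 187.2045] [196.5152 185.9475]
0.5 [557.9881 195.3616] [201.5573 173.7601]
0.6 [564.9317 203.6093] [207.5056 161.5645]
0.75 [579.4357 215.8625] [217.9817 143.566 ]
```

Run:
```python
from h import *
import cv2
d=manip.get_image("wrist");c=manip.get_image("scene")
a=cv2.resize(c["pixels"][190:240,255:305],(400,400),interpolation=cv2.INTER_CUBIC)
b=cv2.resize(d["pixels"][190:290,180:330],(400,400),interpolation=cv2.INTER_CUBIC)
b=cv2.resize(d["pixels"][190:290,190:290],(400,400),interpolation=cv2.INTER_CUBIC)
o=np.hstack([a,b]);o=cv2.convertScaleAbs(o,alpha=1.4,beta=20);cv2.imwrite("pics/c4.png",o)
```

```text
(no output)
```

View pics/c4.png

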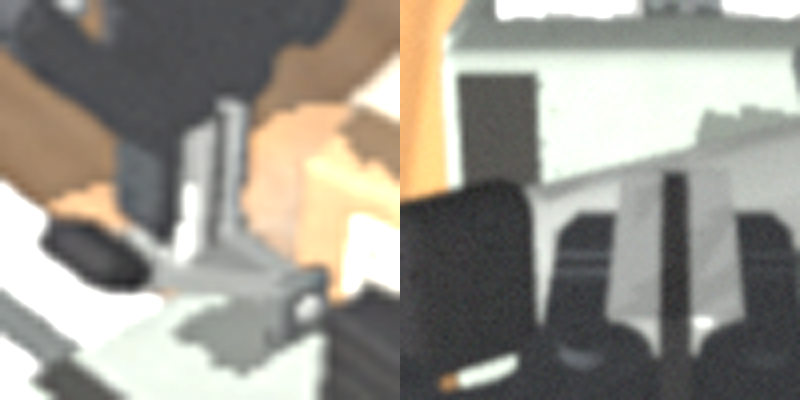

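The fingertips appear to rest on the lever, higher than the TCP reading says, and the lever is still about 0.57 rad up. I'll press further in small steps and track the pad numerically.

```bash
cat > pad.py <<'E'
from h import *
import cv2
c=manip.get_image("scene");g=c["pixels"].max(2)[195:245,250:278]
m=(g<60).astype(np.uint8);n,l,st,ce=cv2.connectedComponentsWithStats(m)
print([(st[i][4],np.round(ce[i]+[250,195],1).tolist()) for i in range(1,n) if st[i][4]>8], np.round(manip.state()["force"],1))
E
python3 pad.py; python3 -m creep '{"translation":[[0,0,0.001],[0,0,0.002],[0,0,0.003],[0,0,0.004],[0,0,0.005],[0,0,0.005],[0,0,0.005]],"turn":[[0,0,0],[0,0,0],[0,0,0],[0,0,0],[0,0,0],[0,0,0],[0,0,0]],"fingers":[0,0,0,0,0,0,0]}' 40; python3 pad.py
```

```text
[(np.int32(233), [270.0, 201.9]), (np.int32(69), [266.9, 221.6]), (np.int32(42), [265.3, 239.1])] [-0.2  0.1 -0.1]
clock: 15.5
ee_pos: [0.5287, 0.0009, 0.0569]
orientation: [[-0.19, 0.982, -0.0], [0.982, 0.19, 0.0], [0.0, -0.0, -1.0]]
force: [-0.4, 0.3, -0.4]
grip_width: 0.0
grasp_force: 0.1
[(np.int32(280), [269.2, 202.8]), (np.int32(74), [265.1, 225.4]), (np.int32(41), [265.2, 239.1])] [ 0.7 -0.4 -0.7]
```

The lever follows the press, so I'll continue in steps while watching force.

```bash
python3 -m creep '{"translation":[[0,0,0.001],[0,0,0.002],[0,0,0.003],[0,0,0.004],[0,0,0.004]],"turn":[[0,0,0],[0,0,0],[0,0,0],[0,0,0],[0,0,0]],"fingers":[0,0,0,0,0]}' 40; python3 pad.py
```

```text
clock: 15.97
ee_pos: [0.5287, 0.0009, 0.0529]
orientation: [[-0.19, 0.982, -0.0], [0.982, 0.19, -0.0], [0.0, -0.0, -1.0]]
force: [-0.0, -0.2, 0.4]
grip_width: 0.0002
grasp_force: 0.4
[(np.int32(294), [268.7, 204.1]), (np.int32(86), [263.7, 228.7]), (np.int32(41), [265.2, 239.1])] [ 0.3 -0.1  1. ]
```

```bash
python3 -m creep '{"translation":[[0,0,0.001],[0,0,0.002],[0,0,0.003],[0,0,0.004],[0,0,0.005],[0,0,0.005]],"turn":[[0,0,0],[0,0,0],[0,0,0],[0,0,0],[0,0,0],[0,0,0]],"fingers":[0,0,0,0,0,0]}' 40; python3 pad.py
```

```text
clock: 16.52
ee_pos: [0.5287, 0.0009, 0.0478]
orientation: [[-0.19, 0.982, -0.0], [0.982, 0.19, -0.0], [0.0, -0.0, -1.0]]
force: [-1.5, -0.6, 1.3]
grip_width: 0.0004
grasp_force: 0.3
[(np.int32(314), [269.0, 206.2]), (np.int32(128), [263.7, 234.8])] [0.2 0.2 1. ]
```

```bash
python3 -m creep '{"translation":[[0,0,0.001],[0,0,0.002],[0,0,0.003],[0,0,0.003],[0,0,0.003]],"turn":[[0,0,0],[0,0,0],[0,0,0],[0,0,0],[0,0,0]],"fingers":[0,0,0,0,0]}' 40; python3 pad.py
```

```text
clock: 16.98
ee_pos: [0.5289, 0.001, 0.0449]
orientation: [[-0.19, 0.982, -0.0], [0.982, 0.19, 0.0], [0.0, -0.0, -1.0]]
force: [0.3, -0.0, -0.2]
grip_width: -0.0001
grasp_force: 0.0
[(np.int32(324), [269.1, 207.0]), (np.int32(116), [263.4, 236.5])] [-0.  -0.2  0.4]
```

```bash
python3 -m creep '{"translation":[[0,0,0.001],[0,0,0.002],[0,0,0.003],[0,0,0.003],[0,0,0.003]],"turn":[[0,0,0],[0,0,0],[0,0,0],[0,0,0],[0,0,0]],"fingers":[0,0,0,0,0]}' 40; python3 pad.py
```

```text
clock: 17.45
ee_pos: [0.5288, 0.0009, 0.0423]
orientation: [[-0.19, 0.982, -0.0], [0.982, 0.19, -0.0], [-0.0, -0.0, -1.0]]
force: [-2.2, -0.5, 3.6]
grip_width: 0.0
grasp_force: 2.0
[(np.int32(337), [269.3, 207.5]), (np.int32(108), [263.0, 237.9])] [-2.8 -0.4  3.1]
```

```bash
python3 -m creep '{"translation":[[0,0,0.001],[0,0,0.002],[0,0,0.003],[0,0,0.003],[0,0,0.003]],"turn":[[0,0,0],[0,0,0],[0,0,0],[0,0,0],[0,0,0]],"fingers":[0,0,0,0,0]}' 40; python3 pad.py
```

```text
clock: 17.92
ee_pos: [0.529, 0.0009, 0.0419]
orientation: [[-0.19, 0.982, 0.002], [0.982, 0.19, -0.0], [-0.0, 0.002, -1.0]]
force: [-10.2, -0.4, 22.2]
grip_width: 0.0002
grasp_force: 11.6
[(np.int32(342), [269.3, 207.8]), (np.int32(107), [263.0, 238.1])] [-9.5 -0.1 22. ]
```

The press has hit a hard stop at 22 N with the pad at the level position, so I'll lift off and check.

```bash
python3 -m creep '{"translation":[[0,0,-0.005],[0,0,-0.02],[0,0,-0.05],[0,0,-0.08],[0,0,-0.11],[0,0,-0.138],[0,0,-0.138],[0,0,-0.138],[0,0,-0.138]],"turn":[[0,0,0],[0,0,0],[0,0,0],[0,0,0],[0,0,0],[0,0,0],[0,0,0],[0,0,0],[0,0,0]],"fingers":[0,0,0,0,0,0,0,0,0]}' 40
python3 - <<'E'
from h import *
import cv2
s=manip.state();d=manip.get_image("wrist");c=manip.get_image("scene");print(s["ee_pos"],s["force"])
a=cv2.resize(c["pixels"][190:265,250:325],(400,400),interpolation=cv2.INTER_CUBIC)
b=cv2.resize(d["pixels"][120:320,170:370],(400,400),interpolation=cv2.INTER_CUBIC)
cv2.imwrite("pics/c5.png",np.hstack([a,b]))
E
```

```text
clock: 18.72
ee_pos: [0.5288, 0.0009, 0.1763]
orientation: [[-0.19, 0.982, -0.0], [0.982, 0.19, 0.0], [0.0, -0.0, -1.0]]
force: [-0.0, -0.3, 0.6]
grip_width: 0.0002
grasp_force: 0.0
[0.528833  0.0009413 0.1762812] [-0.04839205 -0.31464238  0.62731222]
```

View pics/c5.png

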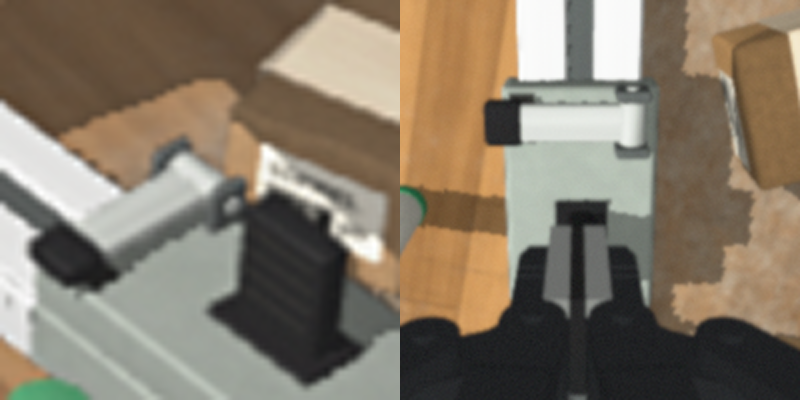

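Run:
```python
from h import *
s=manip.state();d=manip.get_image("wrist");T=wristT(d,s);R=np.array(s["orientation"]);p=np.array(s["ee_pos"]);c=manip.get_image("scene")
np.set_printoptions(precision=4,suppress=True);f=lambda P:R.T@(P-p)
P,e=tri(ray(d,(221.5,181),T),ray(c,(263.5,238.4)));print("pad",P,e,f(P))
print("back edge",f(onz(d,(262,160.5),.055,T)),"expected x ~.0766-.0632=.0134..")
for a in (0,.08,.15,.25):
  Q=p+R@np.array([0,.026-.06*np.cos(a),0]);Q[2]=.064+.06*np.sin(a)
  print(a,proj(d,Q,T),proj(c,Q))
```

```text
pad [ 0.4962 -0.0077  0.0643] 0.0033762011576673164 [-0.0025 -0.0328  0.1112]
back edge [0.0161 0.0036 0.1205] expected x ~.0766-.0632=.0134..
0 [221.8702 179.5099] [261.1865 238.0923]
0.08 [221.4817 180.8606] [261.3695 235.9436]
0.15 [221.4829 182.072 ] [261.666 233.989]
0.25 [222.0656 183.8391] [262.3088 231.0978]
```

The pad now measures z = 0.064, which is level. As a last check on the gap, I'll return to the earlier viewpoint and compare it numerically with w2.

```bash
python3 -m creep '{"translation":[[-0.02,0,0],[-0.05,0,0],[-0.063,0.001,-0.003],[-0.063,0.001,-0.003],[-0.063,0.001,-0.003],[-0.063,0.001,-0.003]],"turn":[[0,0,0],[0,0,0],[0,0,0],[0,0,0],[0,0,0],[0,0,0]],"fingers":[0.5,0.5,0.5,0.5,0.5,0.5]}' 40
python3 - <<'E'
from h import *
import cv2
a=cv2.imread("pics/w2.png");d=manip.get_image("wrist");b=d["pixels"];cv2.imwrite("pics/w3.png",b)
for n,(y0,y1,x0,x1) in {"stop front":(205,232,222,298),"pointer":(233,256,230,288)}.items():
    r=cv2.matchTemplate(b[y0-14:y1+14,x0-10:x1+10],a[y0:y1,x0:x1],cv2.TM_CCOEFF_NORMED);_,v,_,l=cv2.minMaxLoc(r);print(n,"shift",l[0]-10,l[1]-14,round(v,3))
E
```

```text
clock: 19.42
ee_pos: [0.5415, -0.0603, 0.1797]
orientation: [[-0.19, 0.982, -0.001], [0.982, 0.19, 0.001], [0.001, -0.001, -1.0]]
force: [1.1, 0.6, 1.0]
grip_width: 0.0428
grasp_force: 0.0
stop front shift 1 1 0.992
pointer shift 1 1 0.992
```

The stop and the pointer shifted by the same amount, so the gap is unchanged at about 25 mm. I'll hand in.

```bash
python3 -c "
from bench import manip;print(manip.close_job())"
```

```text
the job is handed in; nothing more can be done
None
```

The job is handed in; no verdict came back. I felt the bind at about 9 N, backed the stop off to about 25 mm from the pointer (checked again after clamping), and pressed the clamp lever down to its end stop; the lever only went level at a TCP reading of about 42 mm, well below the 68 mm expected, and I did not find out why.

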